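Feel out the heavy side of a balancing wheel

TASK

The blue wheel on the grey balancing stand has a weight hidden somewhere inside it: take the orange crank handle, turn the wheel to feel which side is heavy, then bring the heavy side to straight below the axle so that it can be marked. Finish with the fingers still on the crank, holding the wheel still there, and leave everything else on the bench where it is.

Things in the scene. Friction and masses are not known exactly. Their poses are not given: they have to be found in the camera images.
- stand: Grey balancing stand, fixed. Origin on the bench, below the centre of the wheel's back face. Stand x lies along the level axle; -x points out along the crank, roughly to the robot; z up. Base plate 160 by 190 by 14 mm, from 35 mm before (-x) to 125 mm behind the origin; post and bearing 72 mm wide behind the wheel. The axle's drag exceeds the hidden weight's moment: the wheel stays where it is left.
- axle (a point): Centre of the front (crank side) face of the blue wheel, on the axle line, 130 mm above the bench; fixed, axes as the stand's. The wheel is 150 mm across (160 over its low ribs), 36 mm thick and looks alike all round. A weight is sealed inside it at an unknown angle to the crank; all else is balanced to 0.01 N m.
- lowest (a point): Fixed point inside the wheel, 45 mm straight below the axle line and midway through the thickness: the hidden weight's centre, which runs on a 45 mm circle about the axle, belongs here. The weight is 0.51 to 0.72 kg and makes 0.22 to 0.32 N m about the axle when level with it.
- wheel (a joint): Turn of the wheel in rad, shown by the crank: 0 straight above the axle, pi/2 out to the stand's +y, pi or -pi straight below. It turns round and round either way. Steady drag 0.36 N m both ways: slow turning takes about 7.2 N along the circle, plus up to 6.4 N while the weight rises, less up to 6.4 N while it sinks. At a stop drag hides part of this: compare both directions.
- crank (a point): Middle of the orange crank handle, a plain round sleeve 22 mm thick and 66 mm long, parallel to the axle and turning freely on its pin. Its middle is 50 mm off the axle line and 53 mm in front of the wheel's front face (it spans 20 to 86 mm in front, then a 4 mm washer 18 mm across). Use the position only: its axes turn with the sleeve.
- screwdriver: Bystander: screwdriver 180 mm long lying beside the stand's +y edge; origin mid-length underneath.
- wrench: Bystander: open-ended wrench 170 mm long lying beside the stand's -y edge; origin mid-length underneath.
- tape_roll: Bystander: black tape roll, 96 mm across, 20 mm high; origin centre of underside.
- brass_fitting: Bystander: brass pipe fitting standing up, 32 mm across, 42 mm high; origin centre of underside.
- relay_box: Bystander: black box 75 by 50 by 30 mm; origin centre of underside.
- socket_block: Bystander: white socket block 60 by 60 by 35 mm; origin centre of underside.
- parts_tray: Bystander: red open tray 120 by 160 by 40 mm; origin centre of underside.

How it is judged:
By the outcome, as a careful person would: the job done as asked, in the order asked, and still so for the second after the job is handed in, while the arm keeps its last pose, push and grip.
It also fails if it takes over 70 s, if anything falls off the work surface, if the arm or the gripper's body presses on something with over 40 N, if the wrist force passes 120 N, or if a joint passes its speed limit or range.

ROBOT

A 6-joint arm with a two-finger parallel gripper is mounted at the origin on the work surface. World frame = base frame: x ahead of the robot, y to its left, z up, the work surface at z = 0. Lengths are in mm, angles in rad, forces in N, time in s.
With the tool pointing down it reaches from about 350 to 975 mm from the base axis. Payload 7.1 kg.
Tool frame: the origin (TCP) lies at the very end of the fingers, on their centre line; the grasp point (between the pads) lies 19 mm behind it; z points along the fingers, y is the line along which they close (so a half turn about z gives the same grasp; the last joint's range is limited). The gripper opens to 88 mm and grips with 3 to 60 N. Pads are 20 mm wide; open, the fingers measure 115 mm over their backs; the gripper's body (75 mm by 178 mm) begins 61 mm behind the grasp point.
Start: joints at [1.327, 0.423, 1.63, -0, 1.089, -0.019], TCP at [139.288, 609.264, 190.175] pointing down, gripper open.
Joint ranges: [-3, 3], [-0.9, 2.11], [0.09, 2.58], [-1.31, 4.45], [0.11, 2.69], [-2.54, 2.54]. Speed limits (rad/s): [2.39, 2.39, 3.01, 3.14, 3.14, 3.14].

INTERFACE

Orientations are given as a rotation vector (axis times angle).
In Python, from workcell import sensors, imaging, close_job gives the robot as it stands. The module is installed in compiled form; this text tells all that it offers.
- The arm moves only by the tool servo_tool, never from a script. Its argument "steps" is a list of rows, each a list of 3 entries, a list of its own where there are three numbers: the shift along the world's x, y, z in m, then the turn, a rotation vector about the world's x, y, z in degrees, then the opening, from -1 (shut) to 1 (fully open). A call has exactly 8 rows; each row shifts and turns the commanded pose from where the row before left it; what a row does not reach is not made up. A row lasts 1/12 s, in which the tool goes at most 41.7 mm and 7.16 degrees, less where a joint would pass 70% of its speed; a pose out of reach is approached as far as the arm can. A call is refused whole if a number of a shift passes 0.0417 or a number of a turn 7.16, either way. A call with a gripper value outside its range is refused whole. The fingers move at their own pace and stop on an object; the grip force is fixed at half the most. Time passes only in rows, so rows that do not move let the fingers close, or fill a call up. It gives the time, the measured TCP pose, the force, the opening and the grip force at its end, in the units of the state.
- sensors.get_obs(): the state, without advancing time (a new reading comes with each control period).
- imaging.get_image(name): name is "scene" or "top" or "wrist"; returns a dict with "color" (420x560x3 uint8, blue, green, red), "range_z" (420x560 float32, mm along the optical axis (not along the pixel's ray), 0 where there is no reading), "vertical_fov" (degrees; the focal length in pixels is half the picture's height over the tangent of half this angle, whatever the lens; pixels are square), "cx", "cy" (the principal point, pixels), "rvec" (rotation vector, rad) and "tvec" (3), from world to camera coordinates, as OpenCV has them; the wrist camera has in their place "tool_from_camera" (4x4, takes a point from camera to tool coordinates, whose origin is the TCP and whose axes are the flange's). Camera axes: x right, y down, z forward; pixel columns grow to the right and rows downward; lengths in mm; the calibration is good to about 2 mm. A picture is of the moment at which its call begins: read the wrist's pose just before it.
- close_job(): hands the job in; it is judged then, once.
The state is a dict: "t": time; "qpos": joint angles; "qvel": joint speeds; "joint_torque": joint torques, N m; "ee_pos": TCP position; "orientation": TCP orientation; "ft_force": force on the tool from outside, world axes, zero at the start; "moment": the same for the moment, N m; "width": finger opening in mm; "grasp_force": force on a finger pad.
Only numpy, scipy, OpenCV 4.12 (cv2) and the standard library are available. Lean on these libraries where they do the work, as an engineer would, in place of code of your own. Each camera call takes 0.05 s, during which the arm holds its last target. There are 200 camera calls.

## Working session

There is one attempt and no reset: what is moved stays moved. The work goes in short steps, Python scripts to look and compute and a tool call to move; the robot and the scene stay as the last step left them, time stands still between calls to the robot, and variables do not carry over. Pictures are saved under pics/ and viewed, at most 10 in all, crops included, and the job is handed in when it is done.

Besides the shell and the picture viewer there is one more tool, called after "Call:" by a JSON object that holds its "api" and its "payload". servo_tool: Moves the arm, as the interface text tells. Its arguments: {"type":"object","properties":{"steps":{"type":"array"}},"required":["steps"]}

```bash
mkdir -p pics
cat > h.py <<'E'
import numpy as np,cv2
from workcell import sensors,imaging
def cam(n):
    im=imaging.get_image(n); h=im["color"].shape[0]
    f=h/2/np.tan(np.radians(im["vertical_fov"])/2)
    return im,f
def pts(im,f,us,vs):
    z=im["range_z"][vs,us].astype(float)
    P=np.stack([(us-im["cx"])/f*z,(vs-im["cy"])/f*z,z],1)
    R=cv2.Rodrigues(np.array(im["rvec"],float))[0]
    return (P-np.array(im["tvec"],float).ravel())@R, z>0
E
python3 - <<'E'
from h import *
o=sensors.get_obs();print({k:np.round(v,3) for k,v in o.items()})
A=[]
for n in("scene","top"):
    im,f=cam(n);A.append(im["color"]);hsv=cv2.cvtColor(im["color"],cv2.COLOR_BGR2HSV)
    for nm,lo,hi in(("blue",(95,120,40),(130,255,255)),("orange",(6,150,100),(20,255,255))):
        m=cv2.inRange(hsv,lo,hi);vs,us=np.nonzero(m);P,ok=pts(im,f,us,vs);P=P[ok]
        nn,l,s,c=cv2.connectedComponentsWithStats(m)
        print(n,nm,[(s[i].tolist(),np.round(c[i])) for i in range(1,nn) if s[i,4]>60])
        if len(P):print(np.percentile(P,[2,50,98],axis=0).round(1))
cv2.imwrite("pics/a.png",cv2.resize(np.vstack(A),None,fx=.71,fy=.71))
E
```

```text
{'t': np.float64(0.0), 'qpos': array([ 1.327,  0.424,  1.631,  0.   ,  1.089, -0.019]), 'qvel': array([ 0.001,  0.   , -0.001,  0.   , -0.   , -0.001]), 'joint_torque': array([ 2.0000e-03, -5.4466e+01, -2.7366e+01,  6.4000e-02,  2.3000e-02,
       -0.0000e+00]), 'ee_pos': array([139.167, 608.695, 189.429]), 'orientation': array([-3.520e-01, -3.122e+00,  2.000e-03]), 'ft_force': array([ 0.783, -0.782, -0.243]), 'moment': array([ 0.017,  0.004, -0.026]), 'grasp_force': np.float64(0.0), 'width': np.float64(87.709)}
scene blue [([274, 191, 18, 28, 240], array([282., 204.])), ([275, 288, 85, 95, 4181], array([318., 335.])), ([180, 369, 51, 51, 971], array([206., 396.]))]
[[ 602.2 -735.   122.3]
 [ 903.7 -389.5  158.3]
 [ 992.9  -90.5  200.7]]
scene orange [([174, 5, 137, 124, 8318], array([233.,  64.])), ([320, 40, 66, 32, 92], array([352.,  55.])), ([0, 96, 412, 324, 74283], array([184., 258.])), ([433, 108, 57, 90, 1783], array([460., 144.])), ([350, 236, 29, 19, 165], array([364., 245.])), ([339, 260, 19, 13, 68], array([347., 266.]))]
[[-239.3 -824.8   -9. ]
 [ 352.8 -334.3   -1.2]
 [
[... 786 characters left out ...]
4., 166.])), ([331, 154, 23, 18, 124], array([341., 164.])), ([411, 154, 18, 18, 66], array([418., 162.])), ([526, 175, 27, 230, 1585], array([540., 290.])), ([247, 179, 15, 21, 96], array([255., 190.])), ([412, 189, 20, 13, 68], array([422., 196.])), ([332, 234, 23, 24, 106], array([344., 246.])), ([7, 247, 6, 32, 63], array([  9., 263.])), ([235, 267, 19, 17, 76], array([244., 275.])), ([139, 306, 23, 16, 106], array([147., 314.])), ([11, 333, 216, 87, 7763], array([127., 384.])), ([200, 332, 47, 19, 215], array([221., 340.])), ([261, 333, 12, 12, 61], array([266., 338.]))]
[[-9.1000e+01 -1.2723e+03 -5.8520e+02]
 [ 3.3310e+02 -2.1590e+02 -1.0000e-01]
 [ 9.9040e+02  7.2080e+02  4.8200e+01]]
```

View pics/a.png

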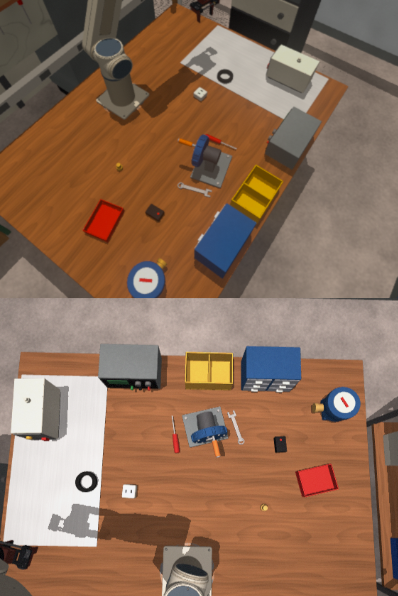

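The top view shows the wheel near pixel (294,190) and the crank near (305,211), pointing toward the robot. The scene view has the wheel at (282,204). I'll crop and measure them next.

Run:
```python
from h import *
C=[]
for n,(u0,u1,v0,v1) in(("scene",(235,345,165,265)),("top",(235,345,145,245))):
    im,f=cam(n);col=im["color"][v0:v1,u0:u1];C.append(cv2.resize(col,(440,400),interpolation=cv2.INTER_CUBIC))
    vs,us=np.mgrid[v0:v1,u0:u1];vs=vs.ravel();us=us.ravel()
    P,ok=pts(im,f,us,vs);hsv=cv2.cvtColor(im["color"],cv2.COLOR_BGR2HSV)[vs,us]
    blue=ok&(hsv[:,0]>95)&(hsv[:,0]<130)&(hsv[:,1]>120)
    org=ok&(hsv[:,0]>4)&(hsv[:,0]<20)&(hsv[:,1]>150)&(P[:,2]>25)
    for nm,m in(("blue",blue),("orange",org)):
        Q=P[m];print(n,nm,len(Q),np.percentile(Q,[3,25,50,75,97],axis=0).round(0).tolist())
        if len(Q)>5:
            q=Q[:,:2]-np.median(Q[:,:2],0);w,V=np.linalg.eigh(np.cov(q.T));print(" dir",np.degrees(np.arctan2(V[1,1],V[0,1])).round(1),np.sqrt(w).round(1))
            print(" px",us[m].min(),us[m].max(),vs[m].min(),vs[m].max())
    # base plate: grey, z 8..20
    g=ok&(hsv[:,1]<70)&(P[:,2]>8)&(P[:,2]<20)
    Q=P[g][:,:2].astype(np.float32);print(n,"plate",len(Q),cv2.minAreaRect(Q))
cv2.imwrite("pics/b.png",np.hstack(C)[:,:800] if 0 else cv2.resize(np.hstack(C),(800,364)))
```

```text
scene blue 248 [[583.0, -152.0, 164.0], [595.0, -118.0, 192.0], [604.0, -97.0, 199.0], [612.0, -71.0, 203.0], [622.0, -39.0, 209.0]]
 dir 104.6 [ 8.4 30.9]
 px 271 290 191 227
scene orange 133 [[504.0, -130.0, 110.0], [519.0, -122.0, 182.0], [537.0, -116.0, 185.0], [555.0, -111.0, 189.0], [573.0, -89.0, 192.0]]
 dir 69.6 [19.6 35. ]
 px 251 306 191 233
scene plate 1221 ((682.1969604492188, -86.27775573730469), (347.1070556640625, 162.1474151611328), 84.62739562988281)
top blue 704 [[569.0, -151.0, 121.0], [583.0, -116.0, 170.0], [593.0, -79.0, 192.0], [605.0, -48.0, 202.0], [622.0, -17.0, 209.0]]
 dir 104.5 [11.5 41.6]
 px 269 319 180 203
top orange 157 [[503.0, -124.0, 181.0], [516.0, -117.0, 186.0], [532.0, -111.0, 188.0], [547.0, -106.0, 190.0], [561.0, -98.0, 193.0]]
 dir -165.9 [ 6.1 18.3]
 px 299 309 201 222
top plate 1250 ((660.223876953125, -81.84855651855469), (185.0410614013672, 332.5986328125), 4.7816033363342285)
```

View pics/b.png

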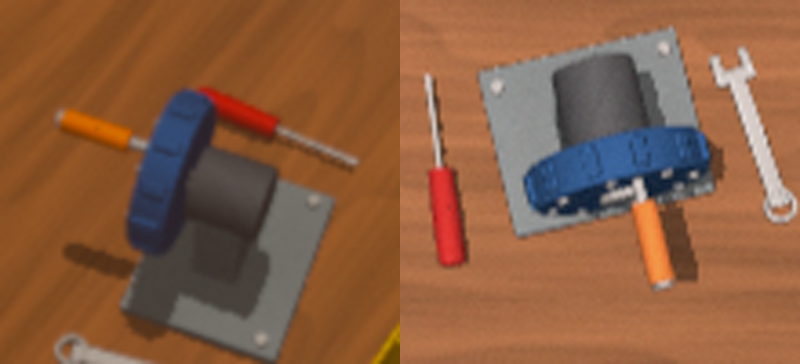

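The crank handle's middle is near (532,-112,179). Stand yaw is about 14.4°, and the crank is about 12 mm to the -y side of the top (about -0.23 rad). I'll approach with the tool pointing down, tilted about 20° toward the wheel and closing across the handle.

Call:
{"api": "servo_tool", "payload": {"steps": [[[0.015, -0.0304, 0.0035], [0, 0, -6.37], 1], [[0.015, -0.0304, 0.0035], [0, 0, -6.37], 1], [[0.015, -0.0304, 0.0035], [0, 0, -6.37], 1], [[0.015, -0.0304, 0.0035], [0, 0, -6.37], 1], [[0.015, -0.0304, 0.0035], [0, 0, -6.37], 1], [[0.015, -0.0304, 0.0035], [0, 0, -6.37], 1], [[0.015, -0.0304, 0.0035], [0, 0, -6.37], 1], [[0.015, -0.0304, 0.0035], [0, 0, -6.37], 1]]}}

```text
t: 0.87
ee_pos: [259.6, 364.5, 218.3]
orientation: [1.668, 2.662, -0.0]
ft_force: [0.3, 0.4, -0.3]
width: 87.6
grasp_force: 0.0
```

Call:
{"api": "servo_tool", "payload": {"steps": [[[0.015, -0.0304, 0.0035], [0, 0, -6.37], 1], [[0.015, -0.0304, 0.0035], [0, 0, -6.37], 1], [[0.015, -0.0304, 0.0035], [0, 0, -6.37], 1], [[0.015, -0.0304, 0.0035], [0, 0, -6.37], 1], [[0.015, -0.0304, 0.0035], [0, 0, -6.37], 1], [[0.015, -0.0304, 0.0035], [0, 0, -6.37], 1], [[0.015, -0.0304, 0.0035], [0, 0, -6.37], 1], [[0.015, -0.0304, 0.0035], [0, 0, -6.37], 1]]}}

```text
t: 1.53
ee_pos: [379.6, 121.3, 246.5]
orientation: [2.651, 1.685, 0.001]
ft_force: [0.2, 0.8, 0.1]
width: 87.7
grasp_force: 0.0
```

Call:
{"api": "servo_tool", "payload": {"steps": [[[0.015, -0.0304, 0.0035], [0, 0, -6.37], 1], [[0.015, -0.0304, 0.0035], [0, 0, -6.37], 1], [[0.015, -0.0304, 0.0035], [0, 0, -6.37], 1], [[0.015, -0.0304, 0.0035], [0, 0, -6.37], 1], [[0.015, -0.0304, 0.0035], [0, 0, -6.37], 1], [[0.015, -0.0304, 0.0035], [0, 0, -6.37], 1], [[0.015, -0.0304, 0.0035], [0, 0, -6.37], 1], [[0.015, -0.0304, 0.0035], [0, 0, -6.37], 1]]}}

```text
t: 2.2
ee_pos: [499.6, -122.1, 274.3]
orientation: [-3.118, -0.38, 0.0]
ft_force: [0.9, 0.5, 0.8]
width: 87.5
grasp_force: 0.0
```

Call:
{"api": "servo_tool", "payload": {"steps": [[[0, 0, 0], [1.65, -6.5, 0], 1], [[0, 0, 0], [1.65, -6.5, 0], 1], [[0, 0, 0], [1.65, -6.5, 0], 1], [[0, 0, 0], [0, 0, 0], 1], [[0, 0, 0], [0, 0, 0], 1], [[0, 0, 0], [0, 0, 0], 1], [[0, 0, 0], [0, 0, 0], 1], [[0, 0, 0], [0, 0, 0], 1]]}}

```text
t: 2.87
ee_pos: [500.6, -120.2, 274.8]
orientation: [-3.028, -0.38, -0.537]
ft_force: [0.5, -0.3, 0.6]
width: 88.0
grasp_force: 0.0
```

Run:
```python
from h import *
from scipy.spatial.transform import Rotation as Rn
o=sensors.get_obs();R=Rn.from_rotvec(o["orientation"]).as_matrix();print(R.round(3),o["qpos"].round(2))
im,f=cam("wrist");col=im["color"];T=np.array(im["tool_from_camera"])
vs,us=np.mgrid[0:420,0:560];vs=vs.ravel();us=us.ravel();z=im["range_z"][vs,us].astype(float)
P=np.stack([(us-im["cx"])/f*z,(vs-im["cy"])/f*z,z],1)@T[:3,:3].T+T[:3,3];P=P@R.T+o["ee_pos"]
np.save("w.npy",P);cv2.imwrite("pics/w.png",col)
a=np.radians(14.4);X=np.array([np.cos(a),np.sin(a),0]);Y=np.array([-np.sin(a),np.cos(a),0])
hsv=cv2.cvtColor(col,cv2.COLOR_BGR2HSV)[vs,us];ok=z>0
for nm,m in(("blue",ok&(hsv[:,0]>95)&(hsv[:,0]<130)&(hsv[:,1]>120)),("org",ok&(hsv[:,0]>4)&(hsv[:,0]<20)&(hsv[:,1]>150)&(P[:,2]>140))):
    Q=P[m]; print(nm,len(Q))
    if len(Q)<20: continue
    print(np.percentile(np.c_[Q@X,Q@Y,Q[:,2]],[1,5,25,50,75,95,99],axis=0).round(1))
    q=Q[:,:2]-Q[:,:2].mean(0);w,V=np.linalg.eigh(np.cov(q.T));print(np.degrees(np.arctan2(V[1,1],V[0,1])))
```

```text
[[ 0.91   0.247  0.333]
 [ 0.232 -0.969  0.084]
 [ 0.344  0.001 -0.939]] [-0.4   0.02  2.    0.28  0.86  0.77]
blue 8419
[[ 432.6 -562.    16.7]
 [ 539.6 -556.5   48.3]
 [ 540.3 -278.6  148.6]
 [ 552.4 -243.2  188.4]
 [ 566.6 -204.3  201.7]
 [ 760.5 -173.5  207. ]
 [ 798.3 -159.   352.8]]
138.87384843041906
org 6261
[[ 409.7 -299.1  182. ]
 [ 413.4 -294.1  185.3]
 [ 424.6 -286.1  190.9]
 [ 434.8 -245.1  370.5]
 [ 455.  -196.7  407.8]
 [ 506.1 -191.6  413. ]
 [ 516.8 -186.1  414. ]]
93.9860621087507
```

View pics/w.png

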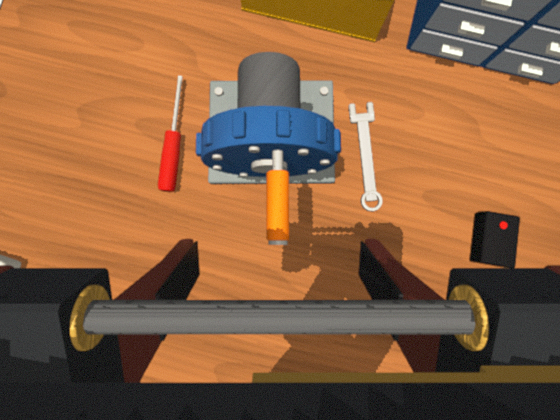

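The wrist view shows the wheel centred near (270,140), the handle at (278,205) between the fingers, and the tool lined up with the stand. Next I'll measure inside that window.

Run:
```python
from h import *
P=np.load("w.npy");hsv=cv2.cvtColor(cv2.imread("pics/w.png"),cv2.COLOR_BGR2HSV)
m=np.zeros((420,560),bool);m[100:250,190:350]=1
h=hsv[...,0];s=hsv[...,1]
b=(m&(h>95)&(h<130)&(s>120)).ravel();g=(m&(h>4)&(h<20)&(s>150)).ravel()&(P[:,2]>150)
O=P[g];c=O[:,:2].mean(0);w,V=np.linalg.eigh(np.cov((O[:,:2]-c).T));d=V[:,1]*np.sign(V[0,1]);yaw=np.arctan2(d[1],d[0]);print("handle yaw",np.degrees(yaw))
# base plate yaw from its pixels
G=(s<70).ravel()&(P[:,2]>8)&(P[:,2]<20);mm=np.zeros((420,560),bool);mm[75:190,200:340]=1
pl=P[G&mm.ravel()][:,:2].astype(np.float32);r=cv2.minAreaRect(pl);print("plate",r)
for a in(yaw,np.radians(14.4)):
    X=np.array([np.cos(a),np.sin(a),0]);Y=np.array([-np.sin(a),np.cos(a),0])
    for Q in(P[b],O):
        print(np.percentile(np.c_[Q@X,Q@Y,Q[:,2]],[1,5,50,95,99],axis=0).round(1).tolist())
# front face depth: blue pts z<185
Q=P[b];F=Q[(Q[:,2]<185)&(Q[:,2]>130)];k=np.polyfit(F[:,1],F[:,0],1);print("face slope yaw",np.degrees(-np.arctan(k[0])),len(F))
r2=cv2.minAreaRect(Q[:,:2].astype(np.float32));print("wheel rect",r2)
```

```text
handle yaw 9.454684674645673
plate ((657.509033203125, -68.320068359375), (159.1497802734375, 188.94442749023438), 14.564353942871094)
[[551.9, -252.3, 85.9], [553.9, -242.8, 115.3], [566.8, -182.4, 192.0], [590.0, -123.4, 206.9], [594.1, -108.8, 209.2]]
[[466.9, -208.5, 181.1], [471.2, -206.6, 182.3], [503.4, -196.9, 188.2], [534.6, -186.0, 309.0], [537.5, -156.3, 480.7]]
[[539.4, -301.2, 85.9], [539.6, -291.4, 115.3], [548.7, -230.7, 192.0], [571.6, -171.6, 206.9], [574.2, -157.2, 209.2]]
[[451.7, -249.9, 181.1], [452.2, -248.9, 182.3], [484.6, -239.6, 188.2], [515.9, -229.2, 309.0], [518.7, -196.0, 480.7]]
face slope yaw 14.760317412543694 2099
wheel rect ((588.4356689453125, -94.08871459960938), (143.0006561279297, 123.63605499267578), 57.4561882019043)
```

Call:
{"api": "servo_tool", "payload": {"steps": [[[0.0056, 0.0016, -0.019], [0, 0, 0], 1], [[0.0056, 0.0016, -0.019], [0, 0, 0], 1], [[0.0056, 0.0016, -0.019], [0, 0, 0], 1], [[0.0056, 0.0016, -0.019], [0, 0, 0], 1], [[0.0056, 0.0017, -0.019], [0, 0, 0], 1], [[0.0056, 0.0017, -0.0187], [0, 0, 0], 1], [[0, 0, 0], [0, 0, 0], 1], [[0, 0, 0], [0, 0, 0], 1]]}}

```text
t: 3.58
ee_pos: [532.8, -109.9, 159.7]
orientation: [-3.027, -0.38, -0.533]
ft_force: [-0.4, -0.1, 0.8]
width: 87.7
grasp_force: 0.0
```

Call:
{"api": "servo_tool", "payload": {"steps": [[[0, 0, 0], [0, 0, 0], -1], [[0, 0, 0], [0, 0, 0], -1], [[0, 0, 0], [0, 0, 0], -1], [[0, 0, 0], [0, 0, 0], -1], [[0, 0, 0], [0, 0, 0], -1], [[0, 0, 0], [0, 0, 0], -1], [[0, 0, 0], [0, 0, 0], -1], [[0, 0, 0], [0, 0, 0], -1]]}}

```text
t: 4.25
ee_pos: [532.9, -110.6, 160.6]
orientation: [-3.028, -0.378, -0.537]
ft_force: [-0.0, -0.1, 0.1]
width: 38.1
grasp_force: 0.0
```

Call:
{"api": "servo_tool", "payload": {"steps": [[[0, 0, 0], [0, 0, 0], -1], [[0, 0, 0], [0, 0, 0], -1], [[0, 0, 0], [0, 0, 0], -1], [[0, 0, 0], [0, 0, 0], -1], [[0, 0, 0], [0, 0, 0], -1], [[0, 0, 0], [0, 0, 0], -1], [[0, 0, 0], [0, 0, 0], -1], [[0, 0, 0], [0, 0, 0], -1]]}}

```text
t: 4.92
ee_pos: [533.9, -111.1, 161.6]
orientation: [-3.029, -0.378, -0.541]
ft_force: [-1.4, 0.1, 6.8]
width: 0.7
grasp_force: 3.2
```

Run:
```python
from h import *
im=cam("wrist")[0];cv2.imwrite("pics/w2.png",im["color"])
a=cam("top")[0]["color"][130:250,230:350];b=cam("scene")[0]["color"][160:280,220:340]
cv2.imwrite("pics/c.png",np.hstack([cv2.resize(im["color"],(400,300)),*[cv2.resize(q,(300,300),interpolation=3) for q in(a,)]]))
```

```text
(no output)
```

View pics/c.png

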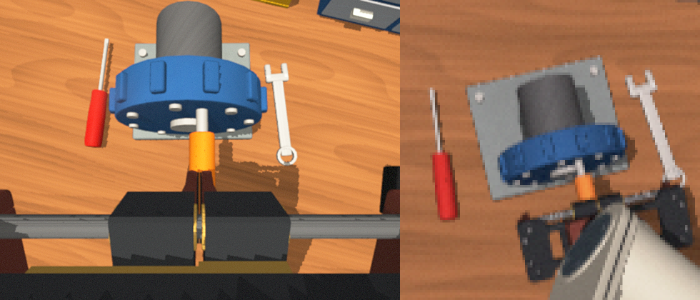

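The picture shows the fingers fully shut around (200,200) with the handle at (202,150), so the grip missed it. I'll use depth to see where the handle lies relative to the fingertips.

Run:
```python
from h import *
from scipy.spatial.transform import Rotation as Rn
o=sensors.get_obs();R=Rn.from_rotvec(o["orientation"]).as_matrix()
im,f=cam("wrist");col=im["color"];T=np.array(im["tool_from_camera"]);print(o["ee_pos"],o["ft_force"],T.round(2))
vs,us=np.mgrid[0:420,0:560];z=im["range_z"].astype(float)
Pt=np.stack([(us-im["cx"])/f*z,(vs-im["cy"])/f*z,z],-1)@T[:3,:3].T+T[:3,3];P=Pt@R.T+o["ee_pos"]
a=np.radians(14.56);X=np.array([np.cos(a),np.sin(a),0]);Y=np.array([-np.sin(a),np.cos(a),0])
S=np.stack([P@X-538.2,P@Y+231.4,P[...,2]],-1)
for v in range(150,330,8): print(v,col[v,280],S[v,280].round(0),Pt[v,280].round(0), "handle col 285:",S[v,287].round(0))
cv2.imwrite("pics/d.png",cv2.resize(col[120:380,170:390],(660,590)) if 0 else cv2.resize(col[130:330,180:380],(590,590),interpolation=cv2.INTER_CUBIC))
```

```text
[ 533.83275873 -111.00408045  161.43468782] [-0.68797534 -0.36048586  6.61049396] [[   0.     -0.97   -0.25   68.1 ]
 [   1.      0.     -0.      0.37]
 [   0.     -0.25    0.97 -194.37]
 [   0.      0.      0.      1.  ]]
150 [83 60 37] [  1. -11. 186.] [56.  1. -6.] handle col 285: [  1. -16. 186.]
158 [221 233 237] [ -2. -11. 182.] [51.  1. -3.] handle col 285: [ -3. -16. 183.]
166 [220 231 237] [ -7. -11. 182.] [47.  1. -5.] handle col 285: [ -7. -16. 182.]
174 [221 232 238] [-12. -11. 182.] [42.  1. -6.] handle col 285: [-12. -16. 182.]
182 [223 232 237] [-17. -11. 182.] [38.  1. -9.] handle col 285: [-17. -16. 182.]
190 [ 37 185 255] [-23. -11. 188.] [ 34.   1. -15.] handle col 285: [-23. -15. 189.]
198 [ 40 189 255] [-27. -11. 187.] [ 30.   1. -16.] handle col 285: [-27. -15. 188.]
206 [ 41 188 255] [-32. -11. 189.] [ 26.   1. -20.] handle col 285: [-32. -15. 188.]
214 [ 31 185 255] [-36. -11. 188.] [ 21.   1. -20.] handle col 285: [-37. -15. 189.]
222 [ 35 183 255] [-41. -11. 188.] [ 17.   1. -22.] handle col 285: [-41. -15. 190.]
230 [ 46 191 255] [-45. -11. 188.] [ 13.   1.
[... 347 characters left out ...]
l 285: [-61. -14. 226.]
270 [30 48 79] [-64. -11. 229.] [  9.   1. -69.] handle col 285: [-60. -12. 284.]
278 [24 41 76] [-67. -11. 236.] [ 10.   1. -76.] handle col 285: [-61. -12. 290.]
286 [28 42 70] [-69. -11. 243.] [ 10.   1. -83.] handle col 285: [-63. -12. 293.]
294 [35 50 78] [-71. -11. 248.] [  9.   1. -89.] handle col 285: [-64. -12. 296.]
302 [68 67 69] [-67. -11. 289.] [  28.    1. -126.] handle col 285: [-65. -12. 300.]
310 [122 128 127] [-68. -11. 292.] [  28.    1. -129.] handle col 285: [-66. -12. 300.]
318 [136 140 141] [-70. -11. 293.] [  26.    1. -130.] handle col 285: [-68. -12. 301.]
326 [124 127 126] [-72. -11. 292.] [  24.    1. -130.] handle col 285: [-70. -12. 299.]
```

View pics/d.png

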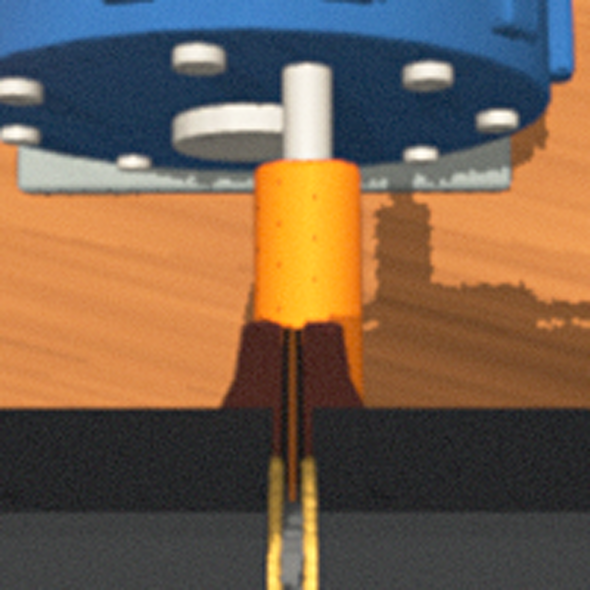

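Run:
```python
from h import *
from scipy.spatial.transform import Rotation as Rn
P=np.load("w.npy");R=Rn.from_rotvec([-3.028,-.38,-.537]).as_matrix()
Q=((P-[500.6,-120.2,274.8])@R).reshape(420,560,3)
for v in range(236,290,6):
    print(v,[Q[v,u].round(0).tolist() for u in(180,190,196,364,372,380)])
near=Q[(np.abs(Q[...,0])<30)&(np.abs(Q[...,1])<70)&(Q[...,2]<15)&(Q[...,2]>-60)]
print(len(near),near.max(0),near[near[:,2].argsort()[-10:]].round(0).tolist())
print(Rn.from_rotvec(sensors.get_obs()["orientation"]).as_matrix().round(3))
```

```text
236 [[-89.0, -149.0, 261.0], [-89.0, -134.0, 260.0], [-89.0, -125.0, 260.0], [-88.0, 129.0, 261.0], [-88.0, 140.0, 260.0], [-89.0, 153.0, 262.0]]
242 [[11.0, -51.0, -39.0], [11.0, -46.0, -38.0], [9.0, -44.0, -33.0], [-97.0, 128.0, 258.0], [11.0, 49.0, -37.0], [-97.0, 153.0, 258.0]]
248 [[11.0, -49.0, -46.0], [9.0, -45.0, -42.0], [6.0, -44.0, -35.0], [9.0, 44.0, -41.0], [11.0, 46.0, -47.0], [11.0, 50.0, -47.0]]
254 [[11.0, -46.0, -55.0], [8.0, -44.0, -47.0], [4.0, -44.0, -36.0], [6.0, 44.0, -41.0], [9.0, 46.0, -50.0], [11.0, 48.0, -55.0]]
260 [[9.0, -46.0, -56.0], [5.0, -44.0, -48.0], [0.0, -44.0, -37.0], [2.0, 44.0, -41.0], [9.0, 44.0, -56.0], [11.0, 45.0, -62.0]]
266 [[9.0, -44.0, -63.0], [2.0, -44.0, -48.0], [-3.0, -44.0, -38.0], [-1.0, 44.0, -42.0], [6.0, 44.0, -58.0], [9.0, 45.0, -63.0]]
272 [[6.0, -44.0, -63.0], [-1.0, -44.0, -49.0], [-6.0, -44.0, -38.0], [-3.0, 44.0, -43.0], [3.0, 44.0, -57.0], [8.0, 44.0, -68.0]]
278 [[4.0, -43.0, -65.0], [-4.0, -44.0, -50.0], [-9.0, -44.0, -39.0], [-6.0, 44.0, -44.0], [-0.0, 44.0, -57.0], [5.0, 44.0, -68.0]]
284 [[1.0, -43.0, -66.0], [-6.0, -44.0, -51.0], [-155.0, -123.0, 235.0], [-9.0, 44.0, -46.0], [-2.0, 44.0, -59.0], [3.0, 44.0, -69.0]]
1992 [ 11.65400425  53.29909506 -30.98920737] [[11.0, -50.0, -32.0], [11.0, 50.0, -32.0], [-2.0, 44.0, -32.0], [0.0, 44.0, -32.0], [-1.0, 44.0, -32.0], [-2.0, 44.0, -32.0], [9.0, 45.0, -32.0], [-3.0, 44.0, -32.0], [-8.0, 44.0, -32.0], [-8.0, -44.0, -31.0]]
[[ 0.909  0.246  0.335]
 [ 0.231 -0.969  0.084]
 [ 0.346  0.001 -0.938]]
```

The depth shows the real fingertips at tool z of about -31, not 0. The world heights from the top and wrist cameras agree with each other, so the reported TCP lies about 31 mm beyond the real tips. The fingers closed on top of the handle. I'll lift, open, and go about 30 mm deeper.

Call:
{"api": "servo_tool", "payload": {"steps": [[[-0.0034, -0.0008, 0.0094], [0, 0, 0], 1], [[0, 0, 0], [0, 0, 0], 1], [[0, 0, 0], [0, 0, 0], 1], [[0, 0, 0], [0, 0, 0], 1], [[0, 0, 0], [0, 0, 0], 1], [[0, 0, 0], [0, 0, 0], 1], [[0, 0, 0], [0, 0, 0], 1], [[0, 0, 0], [0, 0, 0], 1]]}}

```text
t: 5.78
ee_pos: [529.4, -111.3, 169.7]
orientation: [-3.028, -0.378, -0.537]
ft_force: [0.3, 0.0, -0.7]
width: 50.3
grasp_force: 0.0
```

Call:
{"api": "servo_tool", "payload": {"steps": [[[0, 0, 0], [0, 0, 0], 1], [[0, 0, 0], [0, 0, 0], 1], [[0, 0, 0], [0, 0, 0], 1], [[0.0034, 0.0008, -0.0094], [0, 0, 0], 1], [[0.0034, 0.0008, -0.0096], [0, 0, 0], 1], [[0.0034, 0.0008, -0.0096], [0, 0, 0], 1], [[0.0034, 0.0008, -0.0096], [0, 0, 0], 1], [[0, 0, 0], [0, 0, 0], 1]]}}

```text
t: 6.45
ee_pos: [542.3, -107.5, 128.9]
orientation: [-3.027, -0.378, -0.532]
ft_force: [-0.2, 0.1, -0.7]
width: 87.9
grasp_force: 0.0
```

Call:
{"api": "servo_tool", "payload": {"steps": [[[0, 0, 0], [0, 0, 0], -1], [[0, 0, 0], [0, 0, 0], -1], [[0, 0, 0], [0, 0, 0], -1], [[0, 0, 0], [0, 0, 0], -1], [[0, 0, 0], [0, 0, 0], -1], [[0, 0, 0], [0, 0, 0], -1], [[0, 0, 0], [0, 0, 0], -1], [[0, 0, 0], [0, 0, 0], -1]]}}

```text
t: 7.12
ee_pos: [543.1, -108.2, 131.9]
orientation: [-3.028, -0.378, -0.538]
ft_force: [-0.1, 0.3, -0.0]
width: 37.8
grasp_force: 0.0
```

Call:
{"api": "servo_tool", "payload": {"steps": [[[0, 0, 0], [0, 0, 0], -1], [[0, 0, 0], [0, 0, 0], -1], [[0, 0, 0], [0, 0, 0], -1], [[0, 0, 0], [0, 0, 0], -1], [[0, 0, 0], [0, 0, 0], -1], [[0, 0, 0], [0, 0, 0], -1], [[0, 0, 0], [0, 0, 0], -1], [[0, 0, 0], [0, 0, 0], -1]]}}

```text
t: 7.78
ee_pos: [543.8, -110.1, 132.1]
orientation: [-3.031, -0.378, -0.54]
ft_force: [-2.0, -10.7, 0.6]
width: 21.5
grasp_force: 30.0
```

The handle is gripped (21.5 mm wide). I'll compute the rows for a circle of 50 mm radius in 64 steps.

Run:
```python
import numpy as np
t=np.radians(-11.25+5.625*np.arange(65));a=np.radians(14.56)
l=.05*np.sin(t);z=.05*np.cos(t);p=np.round(np.c_[-l*np.sin(a),l*np.cos(a),z],4)
d=np.diff(p,axis=0).round(4)
for k in range(0,64,8):print(round(np.degrees(t[k])),d[k:k+8].tolist())
```

```text
-11 [[-0.0013, 0.0047, 0.0008], [-0.0012, 0.0047, 0.0002], [-0.0012, 0.0047, -0.0002], [-0.0013, 0.0047, -0.0008], [-0.0011, 0.0046, -0.0012], [-0.0012, 0.0045, -0.0016], [-0.0011, 0.0043, -0.0021], [-0.0011, 0.0041, -0.0025]]
34 [[-0.001, 0.0038, -0.0029], [-0.0009, 0.0035, -0.0033], [-0.0008, 0.0032, -0.0037], [-0.0008, 0.0028, -0.0039], [-0.0006, 0.0025, -0.0042], [-0.0005, 0.002, -0.0045], [-0.0004, 0.0016, -0.0046], [-0.0003, 0.0012, -0.0047]]
79 [[-0.0002, 0.0007, -0.0049], [-0.0001, 0.0002, -0.0049], [0.0001, -0.0002, -0.0049], [0.0002, -0.0007, -0.0049], [0.0003, -0.0012, -0.0047], [0.0004, -0.0016, -0.0046], [0.0005, -0.002, -0.0045], [0.0006, -0.0025, -0.0042]]
124 [[0.0008, -0.0028, -0.0039], [0.0008, -0.0032, -0.0037], [0.0009, -0.0035, -0.0033], [0.001, -0.0038, -0.0029], [0.0011, -0.0041, -0.0025], [0.0011, -0.0043, -0.0021], [0.0012, -0.0045, -0.0016], [0.0011, -0.0046, -0.0012]]
169 [[0.0013, -0.0047, -0.0008], [0.0012, -0.0047, -0.0002], [0.0012, -0.0047, 0.0002], [0.0013, -0.0047, 0.0008], [0.0011, -0.0046, 0.0012], [0.0012, -0.0045, 0.0016], [0.0011, -0.0043, 0.0021], [0.0011, -0.0041, 0.0025]]
214 [[0.001, -0.0038, 0.0029], [0.0009, -0.0035, 0.0033], [0.0008, -0.0032, 0.0037], [0.0008, -0.0028, 0.0039], [0.0006, -0.0025, 0.0042], [0.0005, -0.002, 0.0045], [0.0004, -0.0016, 0.0046], [0.0003, -0.0012, 0.0047]]
259 [[0.0002, -0.0007, 0.0049], [0.0001, -0.0002, 0.0049], [-0.0001, 0.0002, 0.0049], [-0.0002, 0.0007, 0.0049], [-0.0003, 0.0012, 0.0047], [-0.0004, 0.0016, 0.0046], [-0.0005, 0.002, 0.0045], [-0.0006, 0.0025, 0.0042]]
304 [[-0.0008, 0.0028, 0.0039], [-0.0008, 0.0032, 0.0037], [-0.0009, 0.0035, 0.0033], [-0.001, 0.0038, 0.0029], [-0.0011, 0.0041, 0.0025], [-0.0011, 0.0043, 0.0021], [-0.0012, 0.0045, 0.0016], [-0.0011, 0.0046, 0.0012]]
```

First two 45° segments, checking the force.

Call:
{"api": "servo_tool", "payload": {"steps": [[[-0.0013, 0.0047, 0.0008], [0, 0, 0], -1], [[-0.0012, 0.0047, 0.0002], [0, 0, 0], -1], [[-0.0012, 0.0047, -0.0002], [0, 0, 0], -1], [[-0.0013, 0.0047, -0.0008], [0, 0, 0], -1], [[-0.0011, 0.0046, -0.0012], [0, 0, 0], -1], [[-0.0012, 0.0045, -0.0016], [0, 0, 0], -1], [[-0.0011, 0.0043, -0.0021], [0, 0, 0], -1], [[-0.0011, 0.0041, -0.0025], [0, 0, 0], -1]]}}

```text
t: 8.45
ee_pos: [534.3, -73.1, 125.7]
orientation: [-3.029, -0.378, -0.542]
ft_force: [-7.6, -7.4, 13.1]
width: 21.3
grasp_force: 30.0
```

Call:
{"api": "servo_tool", "payload": {"steps": [[[-0.001, 0.0038, -0.0029], [0, 0, 0], -1], [[-0.0009, 0.0035, -0.0033], [0, 0, 0], -1], [[-0.0008, 0.0032, -0.0037], [0, 0, 0], -1], [[-0.0008, 0.0028, -0.0039], [0, 0, 0], -1], [[-0.0006, 0.0025, -0.0042], [0, 0, 0], -1], [[-0.0005, 0.002, -0.0045], [0, 0, 0], -1], [[-0.0004, 0.0016, -0.0046], [0, 0, 0], -1], [[-0.0003, 0.0012, -0.0047], [0, 0, 0], -1]]}}

```text
t: 9.12
ee_pos: [528.5, -51.2, 92.9]
orientation: [-3.028, -0.378, -0.539]
ft_force: [-3.6, -1.9, 7.8]
width: 21.6
grasp_force: 30.0
```

Forces are gentle, so I'll complete the revolution.

Call:
{"api": "servo_tool", "payload": {"steps": [[[-0.0002, 0.0007, -0.0049], [0, 0, 0], -1], [[-0.0001, 0.0002, -0.0049], [0, 0, 0], -1], [[0.0001, -0.0002, -0.0049], [0, 0, 0], -1], [[0.0002, -0.0007, -0.0049], [0, 0, 0], -1], [[0.0003, -0.0012, -0.0047], [0, 0, 0], -1], [[0.0004, -0.0016, -0.0046], [0, 0, 0], -1], [[0.0005, -0.002, -0.0045], [0, 0, 0], -1], [[0.0006, -0.0025, -0.0042], [0, 0, 0], -1]]}}

```text
t: 9.78
ee_pos: [530.5, -59.1, 54.8]
orientation: [-3.028, -0.378, -0.539]
ft_force: [-1.4, -4.5, 6.1]
width: 21.7
grasp_force: 30.0
```

Call:
{"api": "servo_tool", "payload": {"steps": [[[0.0008, -0.0028, -0.0039], [0, 0, 0], -1], [[0.0008, -0.0032, -0.0037], [0, 0, 0], -1], [[0.0009, -0.0035, -0.0033], [0, 0, 0], -1], [[0.001, -0.0038, -0.0029], [0, 0, 0], -1], [[0.0011, -0.0041, -0.0025], [0, 0, 0], -1], [[0.0011, -0.0043, -0.0021], [0, 0, 0], -1], [[0.0012, -0.0045, -0.0016], [0, 0, 0], -1], [[0.0011, -0.0046, -0.0012], [0, 0, 0], -1]]}}

```text
t: 10.45
ee_pos: [538.7, -90.3, 34.1]
orientation: [-3.029, -0.378, -0.539]
ft_force: [-5.6, -3.1, 14.5]
width: 21.5
grasp_force: 30.0
```

Call:
{"api": "servo_tool", "payload": {"steps": [[[0.0013, -0.0047, -0.0008], [0, 0, 0], -1], [[0.0012, -0.0047, -0.0002], [0, 0, 0], -1], [[0.0012, -0.0047, 0.0002], [0, 0, 0], -1], [[0.0013, -0.0047, 0.0008], [0, 0, 0], -1], [[0.0011, -0.0046, 0.0012], [0, 0, 0], -1], [[0.0012, -0.0045, 0.0016], [0, 0, 0], -1], [[0.0011, -0.0043, 0.0021], [0, 0, 0], -1], [[0.0011, -0.0041, 0.0025], [0, 0, 0], -1]]}}

```text
t: 11.12
ee_pos: [547.3, -124.6, 41.1]
orientation: [-3.025, -0.379, -0.535]
ft_force: [-0.3, 8.1, 5.3]
width: 21.4
grasp_force: 30.0
```

Call:
{"api": "servo_tool", "payload": {"steps": [[[0.001, -0.0038, 0.0029], [0, 0, 0], -1], [[0.0009, -0.0035, 0.0033], [0, 0, 0], -1], [[0.0008, -0.0032, 0.0037], [0, 0, 0], -1], [[0.0008, -0.0028, 0.0039], [0, 0, 0], -1], [[0.0006, -0.0025, 0.0042], [0, 0, 0], -1], [[0.0005, -0.002, 0.0045], [0, 0, 0], -1], [[0.0004, -0.0016, 0.0046], [0, 0, 0], -1], [[0.0003, -0.0012, 0.0047], [0, 0, 0], -1]]}}

```text
t: 11.78
ee_pos: [552.8, -145.9, 72.3]
orientation: [-3.027, -0.378, -0.535]
ft_force: [5.2, 2.4, -7.3]
width: 21.3
grasp_force: 30.0
```

Call:
{"api": "servo_tool", "payload": {"steps": [[[0.0002, -0.0007, 0.0049], [0, 0, 0], -1], [[0.0001, -0.0002, 0.0049], [0, 0, 0], -1], [[-0.0001, 0.0002, 0.0049], [0, 0, 0], -1], [[-0.0002, 0.0007, 0.0049], [0, 0, 0], -1], [[-0.0003, 0.0012, 0.0047], [0, 0, 0], -1], [[-0.0004, 0.0016, 0.0046], [0, 0, 0], -1], [[-0.0005, 0.002, 0.0045], [0, 0, 0], -1], [[-0.0006, 0.0025, 0.0042], [0, 0, 0], -1]]}}

```text
t: 12.45
ee_pos: [551.2, -139.6, 110.4]
orientation: [-3.029, -0.378, -0.538]
ft_force: [5.2, -3.1, -11.4]
width: 21.2
grasp_force: 30.0
```

Call:
{"api": "servo_tool", "payload": {"steps": [[[-0.0008, 0.0028, 0.0039], [0, 0, 0], -1], [[-0.0008, 0.0032, 0.0037], [0, 0, 0], -1], [[-0.0009, 0.0035, 0.0033], [0, 0, 0], -1], [[-0.001, 0.0038, 0.0029], [0, 0, 0], -1], [[-0.0011, 0.0041, 0.0025], [0, 0, 0], -1], [[-0.0011, 0.0043, 0.0021], [0, 0, 0], -1], [[-0.0012, 0.0045, 0.0016], [0, 0, 0], -1], [[-0.0011, 0.0046, 0.0012], [0, 0, 0], -1]]}}

```text
t: 13.12
ee_pos: [543.8, -110.3, 132.1]
orientation: [-3.031, -0.378, -0.541]
ft_force: [0.3, -14.0, -6.7]
width: 21.1
grasp_force: 30.0
```

Now the same circle in reverse.

Call:
{"api": "servo_tool", "payload": {"steps": [[[0.0011, -0.0046, -0.0012], [0, 0, 0], -1], [[0.0012, -0.0045, -0.0016], [0, 0, 0], -1], [[0.0011, -0.0043, -0.0021], [0, 0, 0], -1], [[0.0011, -0.0041, -0.0025], [0, 0, 0], -1], [[0.001, -0.0038, -0.0029], [0, 0, 0], -1], [[0.0009, -0.0035, -0.0033], [0, 0, 0], -1], [[0.0008, -0.0032, -0.0037], [0, 0, 0], -1], [[0.0008, -0.0028, -0.0039], [0, 0, 0], -1]]}}

```text
t: 13.78
ee_pos: [551.3, -139.7, 110.2]
orientation: [-3.028, -0.378, -0.538]
ft_force: [-1.4, -1.1, 4.8]
width: 21.3
grasp_force: 30.0
```

Call:
{"api": "servo_tool", "payload": {"steps": [[[0.0006, -0.0025, -0.0042], [0, 0, 0], -1], [[0.0005, -0.002, -0.0045], [0, 0, 0], -1], [[0.0004, -0.0016, -0.0046], [0, 0, 0], -1], [[0.0003, -0.0012, -0.0047], [0, 0, 0], -1], [[0.0002, -0.0007, -0.0049], [0, 0, 0], -1], [[0.0001, -0.0002, -0.0049], [0, 0, 0], -1], [[-0.0001, 0.0002, -0.0049], [0, 0, 0], -1], [[-0.0002, 0.0007, -0.0049], [0, 0, 0], -1]]}}

```text
t: 14.45
ee_pos: [553.0, -146.0, 72.5]
orientation: [-3.027, -0.378, -0.537]
ft_force: [-0.9, 1.0, 7.6]
width: 21.5
grasp_force: 30.0
```

Call:
{"api": "servo_tool", "payload": {"steps": [[[-0.0003, 0.0012, -0.0047], [0, 0, 0], -1], [[-0.0004, 0.0016, -0.0046], [0, 0, 0], -1], [[-0.0005, 0.002, -0.0045], [0, 0, 0], -1], [[-0.0006, 0.0025, -0.0042], [0, 0, 0], -1], [[-0.0008, 0.0028, -0.0039], [0, 0, 0], -1], [[-0.0008, 0.0032, -0.0037], [0, 0, 0], -1], [[-0.0009, 0.0035, -0.0033], [0, 0, 0], -1], [[-0.001, 0.0038, -0.0029], [0, 0, 0], -1]]}}

```text
t: 15.12
ee_pos: [547.8, -125.5, 41.5]
orientation: [-3.028, -0.378, -0.539]
ft_force: [-8.1, -1.6, 20.8]
width: 21.4
grasp_force: 30.0
```

Call:
{"api": "servo_tool", "payload": {"steps": [[[-0.0011, 0.0041, -0.0025], [0, 0, 0], -1], [[-0.0011, 0.0043, -0.0021], [0, 0, 0], -1], [[-0.0012, 0.0045, -0.0016], [0, 0, 0], -1], [[-0.0011, 0.0046, -0.0012], [0, 0, 0], -1], [[-0.0013, 0.0047, -0.0008], [0, 0, 0], -1], [[-0.0012, 0.0047, -0.0002], [0, 0, 0], -1], [[-0.0012, 0.0047, 0.0002], [0, 0, 0], -1], [[-0.0013, 0.0047, 0.0008], [0, 0, 0], -1]]}}

```text
t: 15.78
ee_pos: [539.1, -91.8, 34.0]
orientation: [-3.032, -0.376, -0.542]
ft_force: [-2.2, -14.1, 3.9]
width: 21.7
grasp_force: 30.0
```

Call:
{"api": "servo_tool", "payload": {"steps": [[[-0.0011, 0.0046, 0.0012], [0, 0, 0], -1], [[-0.0012, 0.0045, 0.0016], [0, 0, 0], -1], [[-0.0011, 0.0043, 0.0021], [0, 0, 0], -1], [[-0.0011, 0.0041, 0.0025], [0, 0, 0], -1], [[-0.001, 0.0038, 0.0029], [0, 0, 0], -1], [[-0.0009, 0.0035, 0.0033], [0, 0, 0], -1], [[-0.0008, 0.0032, 0.0037], [0, 0, 0], -1], [[-0.0008, 0.0028, 0.0039], [0, 0, 0], -1]]}}

```text
t: 16.45
ee_pos: [530.6, -59.6, 54.2]
orientation: [-3.03, -0.377, -0.538]
ft_force: [5.2, -9.2, -7.5]
width: 21.2
grasp_force: 30.0
```

Call:
{"api": "servo_tool", "payload": {"steps": [[[-0.0006, 0.0025, 0.0042], [0, 0, 0], -1], [[-0.0005, 0.002, 0.0045], [0, 0, 0], -1], [[-0.0004, 0.0016, 0.0046], [0, 0, 0], -1], [[-0.0003, 0.0012, 0.0047], [0, 0, 0], -1], [[-0.0002, 0.0007, 0.0049], [0, 0, 0], -1], [[-0.0001, 0.0002, 0.0049], [0, 0, 0], -1], [[0.0001, -0.0002, 0.0049], [0, 0, 0], -1], [[0.0002, -0.0007, 0.0049], [0, 0, 0], -1]]}}

```text
t: 17.12
ee_pos: [528.2, -51.0, 91.6]
orientation: [-3.028, -0.378, -0.535]
ft_force: [6.0, -0.5, -8.6]
width: 21.3
grasp_force: 30.0
```

Call:
{"api": "servo_tool", "payload": {"steps": [[[0.0003, -0.0012, 0.0047], [0, 0, 0], -1], [[0.0004, -0.0016, 0.0046], [0, 0, 0], -1], [[0.0005, -0.002, 0.0045], [0, 0, 0], -1], [[0.0006, -0.0025, 0.0042], [0, 0, 0], -1], [[0.0008, -0.0028, 0.0039], [0, 0, 0], -1], [[0.0008, -0.0032, 0.0037], [0, 0, 0], -1], [[0.0009, -0.0035, 0.0033], [0, 0, 0], -1], [[0.001, -0.0038, 0.0029], [0, 0, 0], -1]]}}

```text
t: 17.78
ee_pos: [533.2, -70.3, 123.8]
orientation: [-3.025, -0.379, -0.534]
ft_force: [2.2, 7.1, 4.6]
width: 21.5
grasp_force: 30.0
```

Call:
{"api": "servo_tool", "payload": {"steps": [[[0.0011, -0.0041, 0.0025], [0, 0, 0], -1], [[0.0011, -0.0043, 0.0021], [0, 0, 0], -1], [[0.0012, -0.0045, 0.0016], [0, 0, 0], -1], [[0.0011, -0.0046, 0.0012], [0, 0, 0], -1], [[0.0013, -0.0047, 0.0008], [0, 0, 0], -1], [[0.0012, -0.0047, 0.0002], [0, 0, 0], -1], [[0.0012, -0.0047, -0.0002], [0, 0, 0], -1], [[0.0013, -0.0047, -0.0008], [0, 0, 0], -1]]}}

```text
t: 18.45
ee_pos: [543.3, -108.2, 132.3]
orientation: [-3.028, -0.379, -0.538]
ft_force: [-7.1, -3.0, 14.3]
width: 21.6
grasp_force: 30.0
```

```bash
cat > fit.py <<'E'
import numpy as np
from scipy.optimize import least_squares
D=np.array([[534.3,-73.1,125.7,-7.6,-7.4,13.1,1],[528.5,-51.2,92.9,-3.6,-1.9,7.8,1],[530.5,-59.1,54.8,-1.4,-4.5,6.1,1],[538.7,-90.3,34.1,-5.6,-3.1,14.5,1],[547.3,-124.6,41.1,-.3,8.1,5.3,1],[552.8,-145.9,72.3,5.2,2.4,-7.3,1],[551.2,-139.6,110.4,5.2,-3.1,-11.4,1],[543.8,-110.3,132.1,.3,-14,-6.7,1],
[551.3,-139.7,110.2,-1.4,-1.1,4.8,-1],[553,-146,72.5,-.9,1,7.6,-1],[547.8,-125.5,41.5,-8.1,-1.6,20.8,-1],[539.1,-91.8,34,-2.2,-14.1,3.9,-1],[530.6,-59.6,54.2,5.2,-9.2,-7.5,-1],[528.2,-51,91.6,6,-.5,-8.6,-1],[533.2,-70.3,123.8,2.2,7.1,4.6,-1],[543.3,-108.2,132.3,-7.1,-3,14.3,-1]])
a=np.radians(14.56);Y=np.array([-np.sin(a),np.cos(a),0])
l=D[:,:3]@Y;z=D[:,2]
c=least_squares(lambda p:np.hypot(l-p[0],z-p[1])-p[2],[-231,83,50]);print("circle",c.x,np.abs(c.fun).max())
l0,z0,_=c.x;th=np.arctan2(l-l0,z-z0);fl=D[:,3:6]@Y;fz=D[:,5]
T=-(fl*np.cos(th)-fz*np.sin(th))*.05;s=D[:,6]
A=np.c_[s,-np.sin(th),-np.cos(th)]
x,*_=np.linalg.lstsq(A,T,rcond=None);r=T-A@x
print("drag",x[0],"M",np.hypot(*x[1:]),"phi",np.degrees(np.arctan2(x[2],x[1])))
print(np.degrees(th).round(0),T.round(2),r.round(3))
cov=np.linalg.inv(A.T@A)*r.var()*16/13;print("sig phi deg",np.degrees(np.sqrt(cov[1,1])/np.hypot(*x[1:])))
print("x along",(D[:,0]*np.cos(a)+D[:,1]*np.sin(a)).mean())
phi=np.arctan2(x[2],x[1]);tg=np.pi-phi;print("goal theta deg",np.degrees(tg)%360, "TCP",l0+50*np.sin(tg),z0+50*np.cos(tg))
E
python3 fit.py
```

```text
circle [-231.55910198   83.39361527   50.00159453] 0.179640985482294
drag 0.3719526723607465 M 0.3022516292651384 phi -76.77691716959839
[  32.   79.  125.  170. -148. -103.  -57.  -14.  -58. -103. -147.  172.
  126.   81.   36.  -11.] [ 0.57  0.39  0.14  0.05  0.19  0.37  0.6   0.74 -0.18 -0.36 -0.55 -0.62
 -0.6  -0.41 -0.12 -0.08] [-0.015  0.032 -0.011 -0.022  0.034 -0.007  0.007  0.067 -0.028  0.011
  0.027  0.053 -0.003 -0.016  0.055 -0.015]
sig phi deg 2.188240139226548
x along 498.5580110232265
goal theta deg 256.7769171695984 TCP -280.233443374017 71.95646133927787
```

The fit is clean: circle residual 0.2 mm, drag 0.37, moment 0.30, goal crank angle about -103°. Next I'll take a few more passes through that angle in both directions.

Call:
{"api": "servo_tool", "payload": {"steps": [[[0.0011, -0.0046, -0.0012], [0, 0, 0], -1], [[0.0012, -0.0045, -0.0016], [0, 0, 0], -1], [[0.0011, -0.0043, -0.0021], [0, 0, 0], -1], [[0.0011, -0.0041, -0.0025], [0, 0, 0], -1], [[0.001, -0.0038, -0.0029], [0, 0, 0], -1], [[0.0009, -0.0035, -0.0033], [0, 0, 0], -1], [[0.0008, -0.0032, -0.0037], [0, 0, 0], -1], [[0.0008, -0.0028, -0.0039], [0, 0, 0], -1]]}}

```text
t: 19.12
ee_pos: [551.3, -139.6, 110.3]
orientation: [-3.028, -0.378, -0.538]
ft_force: [-3.1, -3.3, 4.8]
width: 21.3
grasp_force: 30.0
```

Call:
{"api": "servo_tool", "payload": {"steps": [[[0.0006, -0.0025, -0.0042], [0, 0, 0], -1], [[0.0005, -0.002, -0.0045], [0, 0, 0], -1], [[0.0004, -0.0016, -0.0046], [0, 0, 0], -1], [[0.0003, -0.0012, -0.0047], [0, 0, 0], -1], [[0.0002, -0.0007, -0.0049], [0, 0, 0], -1], [[0.0001, -0.0002, -0.0049], [0, 0, 0], -1], [[-0.0001, 0.0002, -0.0049], [0, 0, 0], -1], [[-0.0002, 0.0007, -0.0049], [0, 0, 0], -1]]}}

```text
t: 19.78
ee_pos: [553.0, -146.0, 72.5]
orientation: [-3.027, -0.378, -0.537]
ft_force: [-1.6, 0.7, 8.2]
width: 21.5
grasp_force: 30.0
```

Call:
{"api": "servo_tool", "payload": {"steps": [[[-0.0003, 0.0012, -0.0047], [0, 0, 0], -1], [[-0.0004, 0.0016, -0.0046], [0, 0, 0], -1], [[-0.0005, 0.002, -0.0045], [0, 0, 0], -1], [[-0.0006, 0.0025, -0.0042], [0, 0, 0], -1], [[-0.0008, 0.0028, -0.0039], [0, 0, 0], -1], [[-0.0008, 0.0032, -0.0037], [0, 0, 0], -1], [[-0.0009, 0.0035, -0.0033], [0, 0, 0], -1], [[-0.001, 0.0038, -0.0029], [0, 0, 0], -1]]}}

```text
t: 20.45
ee_pos: [547.8, -125.4, 41.5]
orientation: [-3.028, -0.378, -0.539]
ft_force: [-8.3, -2.3, 20.2]
width: 21.4
grasp_force: 30.0
```

Call:
{"api": "servo_tool", "payload": {"steps": [[[0.001, -0.0038, 0.0029], [0, 0, 0], -1], [[0.0009, -0.0035, 0.0033], [0, 0, 0], -1], [[0.0008, -0.0032, 0.0037], [0, 0, 0], -1], [[0.0008, -0.0028, 0.0039], [0, 0, 0], -1], [[0.0006, -0.0025, 0.0042], [0, 0, 0], -1], [[0.0005, -0.002, 0.0045], [0, 0, 0], -1], [[0.0004, -0.0016, 0.0046], [0, 0, 0], -1], [[0.0003, -0.0012, 0.0047], [0, 0, 0], -1]]}}

```text
t: 21.12
ee_pos: [552.8, -145.8, 71.8]
orientation: [-3.027, -0.378, -0.535]
ft_force: [5.3, 0.9, -8.3]
width: 21.6
grasp_force: 30.0
```

Call:
{"api": "servo_tool", "payload": {"steps": [[[0.0002, -0.0007, 0.0049], [0, 0, 0], -1], [[0.0001, -0.0002, 0.0049], [0, 0, 0], -1], [[-0.0001, 0.0002, 0.0049], [0, 0, 0], -1], [[-0.0002, 0.0007, 0.0049], [0, 0, 0], -1], [[-0.0003, 0.0012, 0.0047], [0, 0, 0], -1], [[-0.0004, 0.0016, 0.0046], [0, 0, 0], -1], [[-0.0005, 0.002, 0.0045], [0, 0, 0], -1], [[-0.0006, 0.0025, 0.0042], [0, 0, 0], -1]]}}

```text
t: 21.78
ee_pos: [551.4, -140.0, 109.6]
orientation: [-3.03, -0.378, -0.537]
ft_force: [2.8, -9.5, -7.6]
width: 21.1
grasp_force: 30.0
```

Call:
{"api": "servo_tool", "payload": {"steps": [[[0.0006, -0.0025, -0.0042], [0, 0, 0], -1], [[0.0005, -0.002, -0.0045], [0, 0, 0], -1], [[0.0004, -0.0016, -0.0046], [0, 0, 0], -1], [[0.0003, -0.0012, -0.0047], [0, 0, 0], -1], [[0.0002, -0.0007, -0.0049], [0, 0, 0], -1], [[0.0001, -0.0002, -0.0049], [0, 0, 0], -1], [[-0.0001, 0.0002, -0.0049], [0, 0, 0], -1], [[-0.0002, 0.0007, -0.0049], [0, 0, 0], -1]]}}

```text
t: 22.45
ee_pos: [553.0, -146.0, 72.5]
orientation: [-3.027, -0.378, -0.537]
ft_force: [-0.8, 0.7, 8.0]
width: 21.3
grasp_force: 30.0
```

Call:
{"api": "servo_tool", "payload": {"steps": [[[-0.0003, 0.0012, -0.0047], [0, 0, 0], -1], [[-0.0004, 0.0016, -0.0046], [0, 0, 0], -1], [[-0.0005, 0.002, -0.0045], [0, 0, 0], -1], [[-0.0006, 0.0025, -0.0042], [0, 0, 0], -1], [[-0.0008, 0.0028, -0.0039], [0, 0, 0], -1], [[-0.0008, 0.0032, -0.0037], [0, 0, 0], -1], [[-0.0009, 0.0035, -0.0033], [0, 0, 0], -1], [[-0.001, 0.0038, -0.0029], [0, 0, 0], -1]]}}

```text
t: 23.12
ee_pos: [547.8, -125.4, 41.5]
orientation: [-3.028, -0.378, -0.539]
ft_force: [-7.4, -1.7, 20.9]
width: 21.2
grasp_force: 30.0
```

Call:
{"api": "servo_tool", "payload": {"steps": [[[0.001, -0.0038, 0.0029], [0, 0, 0], -1], [[0.0009, -0.0035, 0.0033], [0, 0, 0], -1], [[0.0008, -0.0032, 0.0037], [0, 0, 0], -1], [[0.0008, -0.0028, 0.0039], [0, 0, 0], -1], [[0.0006, -0.0025, 0.0042], [0, 0, 0], -1], [[0.0005, -0.002, 0.0045], [0, 0, 0], -1], [[0.0004, -0.0016, 0.0046], [0, 0, 0], -1], [[0.0003, -0.0012, 0.0047], [0, 0, 0], -1]]}}

```text
t: 23.78
ee_pos: [552.8, -145.8, 71.8]
orientation: [-3.027, -0.378, -0.535]
ft_force: [6.8, 0.6, -7.5]
width: 21.3
grasp_force: 30.0
```

```bash
sed -i 's/,\[543.3,-108.2,132.3,-7.1,-3,14.3,-1\]\])/,[543.3,-108.2,132.3,-7.1,-3,14.3,-1],[551.3,-139.6,110.3,-3.1,-3.3,4.8,-1],[553,-146,72.5,-1.6,.7,8.2,-1],[547.8,-125.4,41.5,-8.3,-2.3,20.2,-1],[552.8,-145.8,71.8,5.3,.9,-8.3,1],[551.4,-140,109.6,2.8,-9.5,-7.6,1],[553,-146,72.5,-.8,.7,8,-1],[547.8,-125.4,41.5,-7.4,-1.7,20.9,-1],[552.8,-145.8,71.8,6.8,.6,-7.5,1]])/;s/\*16\/13/*24\/21/' fit.py; python3 fit.py
python3 -c "
from h import *
o=sensors.get_obs();print(o['ee_pos'],o['ft_force'],o['t'])
p=o['ee_pos'];a=np.radians(14.56);print('theta',np.degrees(np.arctan2(-p[0]*np.sin(a)+p[1]*np.cos(a)+231.56,p[2]-83.39)))"
```

```text
circle [-231.54798846   83.3774389    50.0024312 ] 0.1714206329068375
drag 0.37151560375520665 M 0.30112940457181336 phi -76.63356203165061
[  32.   79.  125.  170. -148. -103.  -57.  -14.  -58. -103. -147.  172.
  126.   81.   36.  -11.  -57. -103. -147. -103.  -58. -103. -147. -103.] [ 0.57  0.39  0.14  0.05  0.19  0.37  0.6   0.74 -0.18 -0.36 -0.55 -0.62
 -0.6  -0.41 -0.12 -0.09 -0.14 -0.39 -0.56  0.4   0.58 -0.38 -0.57  0.35] [-0.013  0.033 -0.011 -0.023  0.033 -0.007  0.008  0.069 -0.028  0.009
  0.025  0.052 -0.003 -0.016  0.056 -0.014  0.018 -0.021  0.017  0.027
 -0.001 -0.014  0.013 -0.02 ]
sig phi deg 1.4473689629673954
x along 498.54796915555335
goal theta deg 256.63356203165057 TCP -280.19356154784845 71.81853675905215
[ 552.76025474 -145.7677764    71.78001643] [ 6.75682398  0.58003716 -7.50454558] 23.7833
theta -103.46570933235796
```

The crank stands at -103.5° and the goal is -103.4°. I'll back the push off by 1.5 mm so nothing creeps, and hold.

Call:
{"api": "servo_tool", "payload": {"steps": [[[0, 0, -0.0015], [0, 0, 0], -1], [[0, 0, 0], [0, 0, 0], -1], [[0, 0, 0], [0, 0, 0], -1], [[0, 0, 0], [0, 0, 0], -1], [[0, 0, 0], [0, 0, 0], -1], [[0, 0, 0], [0, 0, 0], -1], [[0, 0, 0], [0, 0, 0], -1], [[0, 0, 0], [0, 0, 0], -1]]}}

```text
t: 24.45
ee_pos: [552.8, -145.6, 71.0]
orientation: [-3.027, -0.378, -0.537]
ft_force: [1.1, 1.3, 5.1]
width: 21.1
grasp_force: 30.0
```

Call:
{"api": "servo_tool", "payload": {"steps": [[[0, 0, 0], [0, 0, 0], -1], [[0, 0, 0], [0, 0, 0], -1], [[0, 0, 0], [0, 0, 0], -1], [[0, 0, 0], [0, 0, 0], -1], [[0, 0, 0], [0, 0, 0], -1], [[0, 0, 0], [0, 0, 0], -1], [[0, 0, 0], [0, 0, 0], -1], [[0, 0, 0], [0, 0, 0], -1]]}}

```text
t: 25.12
ee_pos: [552.8, -145.6, 71.0]
orientation: [-3.027, -0.378, -0.537]
ft_force: [0.1, 0.8, 4.9]
width: 21.5
grasp_force: 30.0
```

```bash
python3 -c "
from workcell import close_job
print(close_job())"
```

```text
the job is handed in; nothing more can be done
None
```

Job handed in: the heavy side should be straight below the axle to within about 1–2°, with the crank at about -104° (best estimate -103.4°, about ±1.5°) and the fingers still gripping it; nothing else on the bench was touched that I know of, though I took no final picture. One finding: the real fingertips are about 31 mm short of the reported TCP, so my first grasp closed on top of the handle and had to be redone deeper.

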